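# Kickstand down, frame held upright

## Task

The bicycle frame stub leans over in its bench stand. First swing its kickstand from the stowed position fully down, past the point where its spring snaps over; then take hold of the top-tube stub, bring the frame upright and finish still gripping it there, so that neither the stops nor the kickstand carries it. Do not let the frame topple over to the kickstand side, and leave the things around it alone.

Things in the scene. Friction and masses are not known exactly. Their poses are not given: they have to be found in the camera images.
- bench_stand: Fixed plywood board, 300 mm long (x) x 205 mm (y from -80 to +125 mm) x 8 mm, with two bearing blocks that carry the frame's tipping axis. Origin on the bench under the tipping axis, half-way along it; x = forward along the frame (the tipping axis, 45 mm above the origin), y = to the kickstand side, z up. At rest x points roughly to the robot's left and y roughly towards the robot. Two rubber stops under the bottom-bracket shell limit the lean to 0.30 rad either way.
- frame (a joint): Lean of the teal frame stub about the tipping axis (the stand's x axis, 45 mm above the bench): 0 = upright, positive = leaning away from the kickstand side; it rests at +0.30 on the far stop at the start and falls freely (weight about 0.9 kg, centre of mass about 120 mm above the axis), range -0.30 to 0.30. With the kickstand down its foot meets the board at about -0.17; no contact when upright.
- kickstand (a joint): Swing of the kickstand leg about its pivot: 0 = stowed, pointing straight rearward (-x of the frame) and level; 1.7 = fully down on its stop (pointing down and slightly forward). An over-centre spring pulls it back to 0 below about 0.5 and snaps it on to 1.7 by itself once it is past about 0.6. Pushing the leg down from above at about 115 mm from the pivot takes about 2 N.
- kick_pivot (a point): Kickstand pivot: on the kickstand side of the frame, behind the hub; in the frame's axes 85 mm rearward, 56 mm to the kickstand side and 120 mm above the tipping axis. Its axes are the leg's own: -x runs along the leg away from the pivot, y to the kickstand side, z is the upper side when stowed.
- leg_tip (a point): Centre of the black rubber foot (15 mm thick) at the end of the round black leg (11 mm thick), 135 mm from the pivot; the leg bends outward, so the tip lies 39 mm further to the kickstand side than the pivot (about 33 mm at 115 mm from the pivot).
- grip_tube (a point): The place to hold the frame: on the axis of the teal top-tube stub, a level round tube 28 mm thick that runs forward (x) from the seat tube; 100 mm forward of the stand's origin and 205 mm above the tipping axis, with 65 mm of free tube behind it to the seat tube's centre and 50 mm in front. Free below and beside; it turns about the tipping axis with the lean. Its axes are the frame's: x along the tube, z up when upright.
- brass_tin: Bystander: pale round tin, 66 mm across, 56 mm high, origin under its centre.
- flange_bolt_1: Bystander: steel bolt standing on its head, 23 mm across, 54 mm high, origin under its centre.
- spanner_13: Bystander: combination spanner lying flat, 171 x 28 x 7 mm, origin under its centre, long along its y.
- marker: Bystander: marker pen lying down, 133 x 14 x 14 mm, origin under its centre, long along its y.

How it is judged:
By the outcome, as a careful person would: the job done as asked, in the order asked, and still so for the second after the job is handed in, while the arm keeps its last pose, push and grip.
It also fails if it takes over 45 s, if anything falls off the work surface, if the arm or the gripper's body presses on something with over 40 N, if the wrist force passes 120 N, or if a joint passes its speed limit or range.

## Robot

A 6-joint arm with a two-finger parallel gripper is mounted at the origin on a cart in front of the work surface, level with it; the furniture and walls round the work are solid. World frame = base frame: x ahead of the robot, y to its left, z up, the work surface at z = 0. Lengths are in mm, angles in rad, forces in N, time in s.
With the tool pointing down it reaches from about 375 to 925 mm from the base axis. Payload 5.7 kg.
Tool frame: the origin (TCP) lies at the very end of the fingers, on their centre line; the grasp point (between the pads) lies 19 mm behind it; z points along the fingers, x is the direction in which the jaws open and shut, and the axes are right-handed (so a half turn about z gives the same grasp; the last joint's range is limited). The gripper opens to 85 mm and grips with 20 to 120 N. Pads are 22 mm wide; open, the fingers measure 114 mm over their backs; the gripper's body (76 mm by 85 mm) begins 54 mm behind the grasp point. The pads swing forward as they close: fully open they stand 13 mm farther back than shut.
Start: joints at [-1.367, 0.359, 1.51, -0, 1.272, -0.115], TCP at [188.04, -569.737, 196.367] pointing down, gripper open.
Joint ranges: [-2.97, 2.97], [-1.01, 2.36], [0.21, 2.38], [-0.96, 4.11], [0.2, 2.71], [-2.98, 2.98]. Speed limits (rad/s): [2.39, 2.39, 3.14, 3.14, 3.14, 3.14].

## Interface

Orientations are given as [roll, pitch, yaw] about the fixed x, y, z axes, in that order (R = Rz(yaw) Ry(pitch) Rx(roll)).
In Python, from workcell import r, imaging gives the robot as it stands.
- The arm moves only by the tool servo_tool, never from a script. Its argument "motion" is a list of rows, each an object of numbers: "fingers": the closure, from 0 (fully open) to 1 (shut); "dx", "dy", "dz": the shift along the tool's x, y, z normalised to -1 to 1, where 1 is 0.2 m; "spin": the turn about the tool's z normalised to -1 to 1, where 1 is 60 degrees. In form: [{"fingers": .., "dx": .., "dy": .., "dz": .., "spin": ..}, ...]. A call has 1 to 12 rows; each row is the pose to reach, as a shift and turn from the pose commanded when the call began, along the tool's axes at that moment; what a row does not reach only later rows make up. A row lasts 1/12 s, in which the tool goes at most 41.7 mm and 7.16 degrees, less where a joint would pass 70% of its speed; a pose out of reach is approached as far as the arm can. A call with a number of a shift or a turn outside -1 to 1 is refused whole. A call with a gripper value outside its range is refused whole. The fingers move at their own pace and stop on an object; the grip force is fixed at half the most. Time passes only in rows, so rows that repeat a pose let the fingers close. It gives the time, the measured TCP pose, the force and the opening at its end, in the units of the state.
- r.observe(): the state, without advancing time (a new reading comes with each control period).
- imaging.snapshot(name): name is "side" or "top"; returns a dict with "img" (420x560x3 uint8, red, green, blue), "camera_matrix" (3x3 intrinsics, pixels), "distortion" ([k1, k2, p1, p2, k3] as OpenCV has them; the pictures are not rectified), "eye" and "orientation" of the camera in the world. Camera axes: x right, y up, looking along -z (the intrinsics and any distortion apply to the point x, -y, -z); pixel columns grow to the right and rows downward; lengths in mm; the calibration is good to about 2 mm. A picture is of the moment at which its call begins. There is no depth.
- r.hand_in(): hands the job in, once; it reports no verdict.
The state is a dict: "time_s": time; "q": joint angles; "joint_velocities": joint speeds; "effort": joint torques, N m; "eef_pos": TCP position; "eef_rot": TCP orientation; "contact_force": force on the tool from outside, world axes, zero at the start; "torque": the same for the moment, N m; "grip_width": opening from 0.0 (shut) to 1.0 (fully open).
Only numpy, scipy, OpenCV 4.12 (cv2) and the standard library are available. Lean on these libraries where they do the work, as an engineer would, in place of code of your own. Each camera call takes 0.05 s, during which the arm holds its last target. There are 200 camera calls.

## Working session

There is one attempt and no reset: what is moved stays moved. The work goes in short steps, Python scripts to look and compute and a tool call to move; the robot and the scene stay as the last step left them, time stands still between calls to the robot, and variables do not carry over. Pictures are saved under pics/ and viewed, about 8 in all and at most 12, crops included, and the job is handed in when it is done.

Besides the shell and the picture viewer there is one more tool, called after ">>>" as name([rows], argument=value, ...), one row to a line, values as JSON. servo_tool: Moves the arm, as the interface text tells. Scaled input: -1 to 1 covers 0.2 m each way for a shift and 60 degrees each way for a turn. Its arguments: {"type":"object","properties":{"motion":{"type":"array"}},"required":["motion"]}

```bash
ls; mkdir -p pics
python3 - <<'E'
from workcell import r, imaging
import cv2,pickle
print(r.observe())
for n in("side","top"):
    s=imaging.snapshot(n); pickle.dump(s,open(n+".pkl","wb"))
    cv2.imwrite(f"pics/{n}0.png",s["img"][:,:,::-1]); print(n,{k:v for k,v in s.items() if k!="img"})
E
```

```text
pics
{'time_s': 0.0, 'q': array([-1.36708360e+00,  3.59488457e-01,  1.51141100e+00,  1.11008989e-05,
        1.27249670e+00, -1.15106095e-01]), 'joint_velocities': array([ 0.00028454,  0.00032819, -0.00061033, -0.00081085, -0.00101957,
       -0.00133008]), 'effort': array([-1.52822755e-03, -5.27620733e+01, -2.78618020e+01, -1.21218854e-04,
        1.34733881e-02,  6.73045022e-06]), 'eef_pos': array([ 187.91256709, -569.05007279,  195.57164573]), 'eef_rot': array([-3.14137498e+00,  1.79035135e-03, -1.25198058e+00]), 'contact_force': array([ 0.15726472, -0.79293841, -0.76334   ]), 'torque': array([-0.03409762,  0.03862861,  0.02741335]), 'grip_width': 1.000705929413522}
side {'camera_matrix': array([[398.96157503,   0.        , 274.77501066],
       [  0.        , 398.96157503, 210.18956141],
       [  0.        ,   0.        ,   1.        ]]), 'distortion': array([-0.00220916,  0.        ,  0.        ,  0.        ,  0.        ]), 'eye': array([182.01321459, 896.42531682, 558.95975003]), 'orientation': array([ 1.11666244, -0.02116762, -2.5843894 ])}
top {'camera_matrix': array([[428.459524  ,   0.        , 277.25527929],
       [  0.        , 428.459524  , 214.0649956 ],
       [  0.        ,   0.        ,   1.        ]]), 'distortion': array([-0.13129044,  0.        ,  0.        ,  0.        ,  0.        ]), 'eye': array([ 382.85600057,  205.47342335, 1136.64133068]), 'orientation': array([ 0.18929689,  0.00975161, -1.5945998 ])}
```

View pics/side0.png

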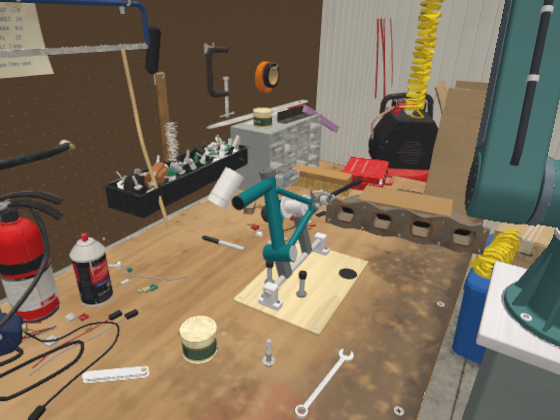

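View pics/top0.png

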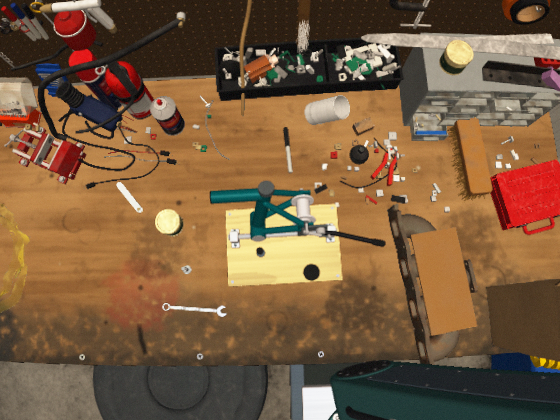

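```bash
cat > h.py <<'E'
import numpy as np, cv2, pickle
from scipy.spatial.transform import Rotation as Rn
from scipy.optimize import least_squares
F=np.diag([1.,-1,-1])
def proj(s,P):
    R=Rn.from_euler('xyz',s["orientation"]).as_matrix()
    Rc=F@R.T; t=-Rc@s["eye"]
    return cv2.projectPoints(np.asarray(P,float).reshape(-1,1,3),Rc,t,s["camera_matrix"],s["distortion"])[0][:,0]
def ray(s,uv):
    p=cv2.undistortPoints(np.array([[uv]],float),s["camera_matrix"],s["distortion"])[0,0]
    return Rn.from_euler('xyz',s["orientation"]).as_matrix()@F@np.r_[p,1]
def onz(s,uv,z):
    d=ray(s,uv); return s["eye"]+d*(z-s["eye"][2])/d[2]
def tri(obs):  # [(snap,uv),...]
    A=0;b=0
    for s,uv in obs:
        d=ray(s,uv); d/=np.linalg.norm(d); M=np.eye(3)-np.outer(d,d); A=A+M; b=b+M@s["eye"]
    return np.linalg.solve(A,b)
def world(st,P): # stand coords -> world
    return np.array([st[0],st[1],0])+np.atleast_2d(P)@Rn.from_euler('z',st[2]).as_matrix().T
def frame(P,lean): # frame axes about the tipping axis -> stand coords
    # positive lean = away from +y : rotation +lean about x takes z to -y
    return np.atleast_2d(P)@Rn.from_euler('x',lean).as_matrix().T+[0,0,45]
def leg(d,sw):  # leg point at distance d in frame axes
    off=39*d/135
    return np.array([-85-d*np.cos(sw),56+off,120-d*np.sin(sw)])
E
python3 - <<'E'
from h import *
S={n:pickle.load(open(n+".pkl","rb")) for n in("side","top")}
c=[(227,206),(339,205),(342,279),(229,287)]
W=np.array([onz(S["top"],u,8) for u in c]);print(W.round(1))
B=np.array([[150,-80,8],[-150,-80,8],[-150,125,8],[150,125,8]])
f=least_squares(lambda p:(world(p,B)-W)[:,:2].ravel(),[600,100,1.57]);st=f.x;print(st,f.fun.round(1))
pts={'grip':frame([100,0,205],.3),'piv':frame([-85,56,120],.3),'tip':frame(leg(135,0),.3),'tubeend':frame([150,0,205],.3)}
for n in S:
    im=S[n]["img"][:,:,::-1].copy(); k=3
    x,y,w,h=(180,160,240,150) if n=="top" else (200,150,200,190)
    im=cv2.resize(im[y:y+h,x:x+w],None,fx=k,fy=k,interpolation=cv2.INTER_CUBIC)
    for nm,P in list(pts.items())+[('b',b) for b in B]:
        u=proj(S[n],world(st,P))[0]; print(n,nm,u.round(1))
        cv2.drawMarker(im,tuple(int(v) for v in ((u-[x,y]+.5)*k)),(0,0,255),0,12,1)
    cv2.imwrite(f"pics/{n}1.png",im)
E
```

```text
[[625.  346.5   8. ]
 [619.9  44.3   8. ]
 [421.9  46.    8. ]
 [408.5 342.1   8. ]]
[541.30276845 194.9562892    1.58240197] [-5.4 -0.6  3.1  1.6 -3.8 -2.5  6.1  1.4]
side grip [252.5 192.3]
side piv [325.  199.1]
side tip [361.1 180.1]
side tubeend [237.7 201. ]
side b [232.6 296.1]
side b [297.9 238.3]
side b [369.5 260.7]
side b [317.7 332.2]
top grip [237.  194.1]
top piv [322.1 231.5]
top tip [383.5 244.9]
top tubeend [214.  194.9]
top b [227.2 208. ]
top b [338.3 203.9]
top b [343.  280.4]
top b [228.4 284.7]
```

View pics/side1.png

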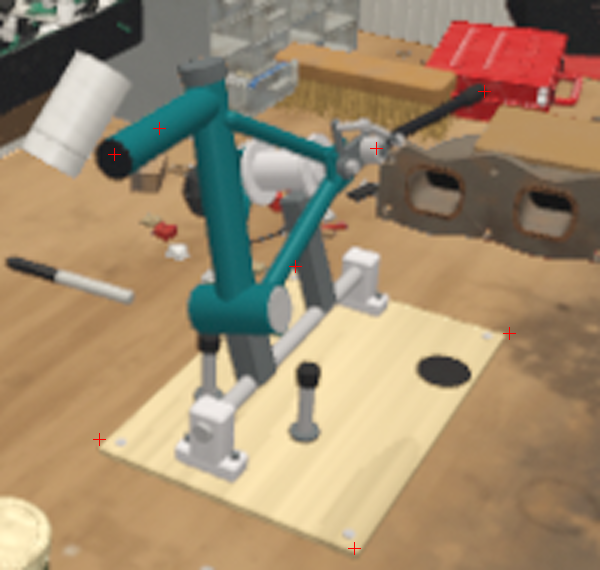

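View pics/top1.png

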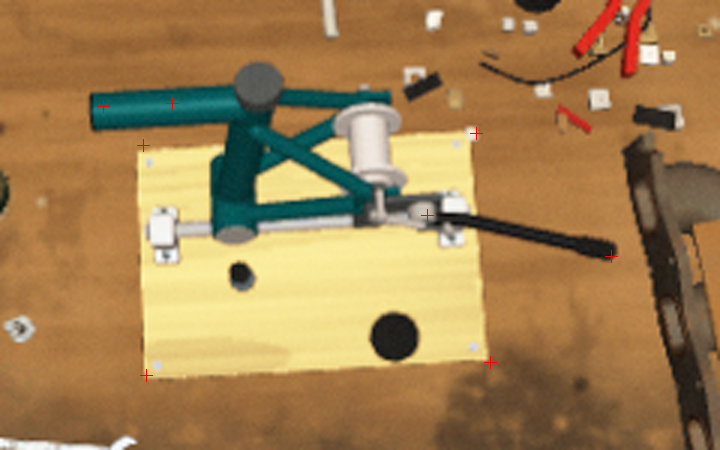

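Run:
```python
from h import *
S={n:pickle.load(open(n+".pkl","rb")) for n in("side","top")}
B=[[150,-80,8],[-150,-80,8],[-150,125,8],[150,125,8]]
tip=frame(leg(135,0),.3)[0]; te=frame([150,0,205],.3)[0]
T=[(B[0],(138,150)),(B[1],(473,131)),(B[2],(487,361)),(B[3],(146,379)),(tip,(604,250)),(te,(94,112))]
D=[(B[0],(100,446)),(B[2],(509,335)),(B[3],(356,553)),(tip,(477,94)),(te,(114,158))]
O=[("top",P,np.array(u)/3+[180,160]-.5+.17) for P,u in T]+[("side",P,np.array(u)/3+[200,150]-.33) for P,u in D]
f=least_squares(lambda p:np.concatenate([proj(S[n],world(p,P))[0]-u for n,P,u in O]),[541,195,1.58])
st=f.x;print(st.round(3));print(f.fun.reshape(-1,2).round(1).tolist())
np.save("st.npy",st)
print("tri tip",tri([(S[n],u) for n,P,u in O if P is tip]).round(1),world(st,tip).round(1))
print("tri te",tri([(S[n],u) for n,P,u in O if P is te]).round(1),world(st,te).round(1))
for d in(0,90,115,135):
  print(d,[world(st,frame(leg(d,sw),.3))[0].round(0).tolist() for sw in(0,.4,.7,1.)])
for l in(.3,.15,0): print('grip',l,world(st,frame([100,0,205],l)).round(0),world(st,frame([60,0,205],l)).round(0))
```

```text
[540.148 199.384   1.601]
[[-0.6, -0.2], [-1.2, 0.0], [0.1, -0.2], [-0.7, 0.1], [0.9, 0.6], [0.4, -0.2], [-0.6, -0.2], [-0.8, -0.4], [0.6, -0.4], [0.9, -0.8], [-0.0, 0.2]]
tri tip [493.1 -20.8 185.7] [[491.4 -22.2 187.7]]
tri te [595.6 351.9 241.6] [[596.2 351.1 240.8]]
0 [[525.0, 114.0, 176.0], [525.0, 114.0, 176.0], [525.0, 114.0, 176.0], [525.0, 114.0, 176.0]]
90 [[503.0, 23.0, 184.0], [492.0, 30.0, 150.0], [485.0, 44.0, 128.0], [479.0, 64.0, 112.0]]
115 [[496.0, -2.0, 186.0], [483.0, 7.0, 143.0], [474.0, 24.0, 115.0], [466.0, 50.0, 94.0]]
135 [[491.0, -22.0, 188.0], [476.0, -12.0, 137.0], [465.0, 9.0, 105.0], [456.0, 39.0, 79.0]]
grip 0.3 [[598. 301. 241.]] [[599. 261. 241.]]
grip 0.15 [[568. 300. 248.]] [[569. 260. 248.]]
grip 0 [[537. 299. 250.]] [[538. 259. 250.]]
```

Run:
```python
from h import *
S={n:pickle.load(open(n+".pkl","rb")) for n in("side","top")}
def t(a,b):
    p=tri([(S["side"],a),(S["top"],b)]); print(p.round(0),[ (proj(S[n],p)[0]-u).round(1) for n,u in(("side",a),("top",b))])
t((328,203),(390,210)); t((442,90),(491,288)); t((480,243),(430,358)); 
for z in(0,100,200,300): print(z,onz(S["top"],(491,288),z).round(0),onz(S["side"],(442,90),z).round(0))
a=S["side"]["img"][60:260,380:,::-1];b=S["top"]["img"][180:400,380:,::-1]
cv2.imwrite("pics/c.png",np.hstack([cv2.resize(a,(396,440)),cv2.resize(b,(396,440))]))
```

```text
[592. -75.  77.] [array([0.9, 0.2]), array([-0.4, -0.9])]
[ 372. -162.  405.] [array([-4.7,  0. ]), array([1.8, 5.9])]
[ 202. -171.   26.] [array([-4.1, -0.3]), array([0.8, 3.8])]
0 [ 382. -362.    0.] [  837. -2968.     0.]
100 [ 382. -312.  100.] [  720. -2277.   100.]
200 [ 382. -262.  200.] [  603. -1585.   200.]
300 [ 382. -212.  300.] [ 486. -894.  300.]
```

View pics/c.png

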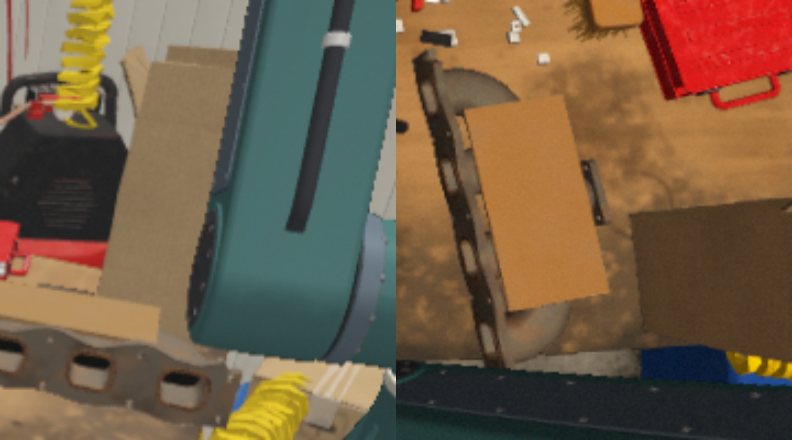

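Run:
```python
from h import *
S={n:pickle.load(open(n+".pkl","rb")) for n in("side","top")}
for u in((429,193),(431,207),(380,195)): print(u,[onz(S["side"],u,z).round(0) for z in(-300,0,40)])
for z in(0,100,200,250,300,350):
  c=onz(S["top"],(487,286),z); d=onz(S["top"],(491,340),z); e=onz(S["top"],(558,280),z); print(z,[(p.round(0)[:2],proj(S["side"],p)[0].round(0)) for p in(c,d,e)])
```

```text
(429, 193) [array([  511., -1270.,  -300.]), array([ 396., -513.,    0.]), array([ 381., -412.,   40.])]
(431, 207) [array([  460., -1088.,  -300.]), array([ 363., -395.,    0.]), array([ 350., -303.,   40.])]
(380, 195) [array([  727., -1087.,  -300.]), array([ 537., -394.,    0.]), array([ 511., -302.,   40.])]
0 [(array([ 388., -351.]), array([420., 210.])), (array([ 244., -350.]), array([467., 222.])), (array([ 393., -568.]), array([433., 188.]))]
100 [(array([ 388., -302.]), array([422., 186.])), (array([ 256., -302.]), array([468., 196.])), (array([ 392., -500.]), array([435., 168.]))]
200 [(array([ 387., -253.]), array([424., 159.])), (array([ 269., -253.]), array([469., 168.])), (array([ 391., -432.]), array([436., 144.]))]
250 [(array([ 387., -229.]), array([426., 144.])), (array([ 275., -228.]), array([470., 152.])), (array([ 391., -398.]), array([437., 131.]))]
300 [(array([ 387., -204.]), array([427., 128.])), (array([ 281., -204.]), array([470., 135.])), (array([ 391., -364.]), array([438., 117.]))]
350 [(array([ 387., -180.]), array([429., 111.])), (array([ 287., -179.]), array([471., 116.])), (array([ 390., -330.]), array([440., 101.]))]
```

Run:
```python
from h import *
S={n:pickle.load(open(n+".pkl","rb")) for n in("side","top")}
e=S["side"]["eye"]
for uv in((455,91),(445,90),(429,193)):
  d=ray(S["side"],uv)
  for y in(-300,-351,-450,-550): print(uv,y,(e+d*(y-e[1])/d[1]).round(0))
for h in(0,200,400): print(proj(S["top"],[[388,-351,h],[244,-351,h]]).round(0).tolist(),proj(S["side"],[[388,-351,h],[244,-351,h]]).round(0).tolist())
```

```text
(455, 91) -300 [ 352. -300.  387.]
(455, 91) -351 [ 359. -351.  379.]
(455, 91) -450 [ 373. -450.  365.]
(455, 91) -550 [ 387. -550.  351.]
(445, 90) -300 [ 377. -300.  387.]
(445, 90) -351 [ 386. -351.  379.]
(445, 90) -450 [ 402. -450.  365.]
(445, 90) -550 [ 418. -550.  351.]
(429, 193) -300 [ 364. -300.   85.]
(429, 193) -351 [ 371. -351.   64.]
(429, 193) -450 [ 386. -450.   25.]
(429, 193) -550 [ 402. -550.  -15.]
[[487.0, 286.0], [491.0, 340.0]] [[420.0, 210.0], [467.0, 221.0]]
[[527.0, 283.0], [532.0, 348.0]] [[432.0, 151.0], [484.0, 160.0]]
[[584.0, 279.0], [590.0, 358.0]] [[446.0, 82.0], [503.0, 88.0]]
```

Add to h.py:
```python
def mv(*targets,yaw=0.030):
    from workcell import r
    o=r.observe(); p=o["eef_pos"]; R=Rn.from_euler('xyz',o["eef_rot"])
    print("t",round(o["time_s"],2),"pos",p.round(1),"rpy",o["eef_rot"].round(3),"F",o["contact_force"].round(1),"grip",round(o["grip_width"],3),"q",o["q"].round(2))
    y=o["eef_rot"][2]; s=-((yaw-y+np.pi)%(2*np.pi)-np.pi)
    for t in targets: print(t,(R.inv().apply(np.array(t)-p)/200).round(3),"spin",round(s/np.radians(60),3))
```

```text
(no output)
```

>>> servo_tool([
  {"fingers": 1, "dx": 0, "dy": 0, "dz": -1, "spin": 0},
  {"fingers": 1, "dx": 0, "dy": 0, "dz": -1, "spin": 0},
  {"fingers": 1, "dx": 0, "dy": 0, "dz": -1, "spin": 0},
  {"fingers": 1, "dx": 0, "dy": 0, "dz": -1, "spin": 0},
  {"fingers": 1, "dx": 0, "dy": 0, "dz": -1, "spin": 0},
  {"fingers": 1, "dx": 0, "dy": 0, "dz": -1, "spin": 0},
  {"fingers": 1, "dx": 0, "dy": 0, "dz": -1, "spin": 0},
])

```text
time_s: 0.68
eef_pos: [188.3, -570.9, 398.7]
eef_rot: [3.141, -0.005, -1.252]
contact_force: [-0.1, -0.2, -0.5]
grip_width: 0.005
```

>>> servo_tool([
  {"fingers": 1, "dx": 0, "dy": 0, "dz": -0.5, "spin": 0},
  {"fingers": 1, "dx": 0, "dy": 0, "dz": -0.5, "spin": 0},
  {"fingers": 1, "dx": 0, "dy": 0, "dz": -0.5, "spin": 0},
  {"fingers": 1, "dx": 0, "dy": 0, "dz": -0.5, "spin": 0},
])

```text
time_s: 1.02
eef_pos: [188.2, -570.7, 499.4]
eef_rot: [3.141, -0.005, -1.252]
contact_force: [-0.5, 0.0, 0.4]
grip_width: 0.003
```

```bash
python3 -c "
from h import *
mv((230,-400,490),(330,-270,490))"
```

```text
t 1.02 pos [ 188.2 -570.7  499.4] rpy [ 3.141 -0.005 -1.252] F [-0.5  0.   0.4] grip 0.003 q [-1.37  0.25  0.96 -0.    1.93 -0.12]
(230, -400, 490) [-0.746 -0.466  0.043] spin -1.224
(330, -270, 490) [-1.206 -1.144  0.041] spin -1.224
```

>>> servo_tool([
  {"fingers": 1, "dx": -0.75, "dy": -0.45, "dz": 0, "spin": -0.5},
  {"fingers": 1, "dx": -0.75, "dy": -0.45, "dz": 0, "spin": -0.5},
  {"fingers": 1, "dx": -0.75, "dy": -0.45, "dz": 0, "spin": -0.5},
  {"fingers": 1, "dx": -0.75, "dy": -0.45, "dz": 0, "spin": -0.5},
  {"fingers": 1, "dx": -0.75, "dy": -0.45, "dz": 0, "spin": -0.5},
  {"fingers": 1, "dx": -0.75, "dy": -0.45, "dz": 0, "spin": -0.5},
])

```text
time_s: 1.52
eef_pos: [226.7, -395.9, 495.2]
eef_rot: [-3.14, 0.002, -0.725]
contact_force: [0.0, -0.2, 0.3]
grip_width: 0.003
```

```bash
python3 -c "
from h import *
mv((350,-250,490),(430,-120,440))"
```

```text
t 1.52 pos [ 226.7 -395.9  495.2] rpy [-3.14e+00  2.00e-03 -7.25e-01] F [ 0.  -0.2  0.3] grip 0.003 q [-1.2   0.01  1.25  0.    1.88 -0.48]
(350, -250, 490) [-0.023 -0.955  0.027] spin -0.721
(430, -120, 440) [-0.154 -1.706  0.279] spin -0.721
```

>>> servo_tool([
  {"fingers": 1, "dx": 0, "dy": -0.95, "dz": 0, "spin": -0.72},
  {"fingers": 1, "dx": 0, "dy": -0.95, "dz": 0, "spin": -0.72},
  {"fingers": 1, "dx": 0, "dy": -0.95, "dz": 0, "spin": -0.72},
  {"fingers": 1, "dx": 0, "dy": -0.95, "dz": 0, "spin": -0.72},
  {"fingers": 1, "dx": 0, "dy": -0.95, "dz": 0, "spin": -0.72},
  {"fingers": 1, "dx": 0, "dy": -0.95, "dz": 0, "spin": -0.72},
  {"fingers": 1, "dx": 0, "dy": -0.95, "dz": 0, "spin": -0.72},
])

```text
time_s: 2.1
eef_pos: [353.9, -257.2, 494.5]
eef_rot: [-3.14, 0.002, 0.031]
contact_force: [-0.7, 0.6, -0.3]
grip_width: 0.004
```

```bash
python3 -c "
from h import *
mv((450,-80,420),(495,5,300))"
```

```text
t 2.1 pos [ 353.9 -257.2  494.5] rpy [-3.14e+00  2.00e-03  3.10e-02] F [-0.7  0.6 -0.3] grip 0.004 q [-0.79 -0.02  1.29 -0.    1.88 -0.82]
(450, -80, 420) [ 0.509 -0.87   0.373] spin 0.001
(495, 5, 300) [ 0.748 -1.287  0.973] spin 0.001
```

>>> servo_tool([
  {"fingers": 1, "dx": 0.5, "dy": -0.85, "dz": 0.35, "spin": 0},
  {"fingers": 1, "dx": 0.5, "dy": -0.85, "dz": 0.35, "spin": 0},
  {"fingers": 1, "dx": 0.5, "dy": -0.85, "dz": 0.35, "spin": 0},
  {"fingers": 1, "dx": 0.5, "dy": -0.85, "dz": 0.35, "spin": 0},
  {"fingers": 1, "dx": 0.5, "dy": -0.85, "dz": 0.35, "spin": 0},
  {"fingers": 1, "dx": 0.5, "dy": -0.85, "dz": 0.35, "spin": 0},
  {"fingers": 1, "dx": 0.5, "dy": -0.85, "dz": 0.35, "spin": 0},
])

```text
time_s: 2.68
eef_pos: [448.7, -84.2, 424.1]
eef_rot: [-3.14, 0.004, 0.024]
contact_force: [-0.1, -1.2, 0.1]
grip_width: -0.001
```

```bash
python3 -c "
from h import *
mv((497,5,320),(497,5,210))"
```

```text
t 2.68 pos [448.7 -84.2 424.1] rpy [-3.14   0.004  0.024] F [-0.1 -1.2  0.1] grip -0.001 q [-0.34  0.01  1.41 -0.    1.73 -0.36]
(497, 5, 320) [ 0.255 -0.44   0.52 ] spin -0.006
(497, 5, 210) [ 0.257 -0.439  1.07 ] spin -0.006
```

>>> servo_tool([
  {"fingers": 1, "dx": 0.25, "dy": -0.44, "dz": 0.3, "spin": 0},
  {"fingers": 1, "dx": 0.25, "dy": -0.44, "dz": 0.5, "spin": 0},
  {"fingers": 1, "dx": 0.25, "dy": -0.44, "dz": 0.7, "spin": 0},
  {"fingers": 1, "dx": 0.25, "dy": -0.44, "dz": 0.9, "spin": 0},
  {"fingers": 1, "dx": 0.25, "dy": -0.44, "dz": 1.0, "spin": 0},
  {"fingers": 1, "dx": 0.25, "dy": -0.44, "dz": 1.0, "spin": 0},
  {"fingers": 1, "dx": 0.25, "dy": -0.44, "dz": 1.0, "spin": 0},
])

```text
time_s: 3.27
eef_pos: [492.2, 3.1, 220.6]
eef_rot: [-3.14, 0.011, 0.021]
contact_force: [-0.7, -0.1, -0.4]
grip_width: 0.002
```

Run:
```python
from h import *
from workcell import imaging
st=np.load("st.npy")
for d in (108,112):
  print([ [round(sw,2)]+[round(v) for v in world(st,frame(leg(d,sw),.3))[0]] for sw in np.arange(0,1.01,.1)])
mv(*[tuple(world(st,frame(leg(110,sw),.3))[0]+[0,0,6*np.cos(sw)]) for sw in (0,.2,.4,.6,.8)])
o=[]
for n in("side","top"):
  s=imaging.snapshot(n); pickle.dump(s,open(n+"b.pkl","wb"))
  x,y=(240,120) if n=="side" else (300,150)
  o.append(cv2.resize(s["img"][y:y+150,x:x+133,::-1],(399,450)))
cv2.imwrite("pics/d.png",np.hstack(o))
```

```text
[[np.float64(0.0), 498, 5, 185], [np.float64(0.1), 495, 5, 175], [np.float64(0.2), 492, 7, 165], [np.float64(0.3), 489, 10, 155], [np.float64(0.4), 485, 13, 145], [np.float64(0.5), 482, 18, 136], [np.float64(0.6), 480, 23, 127], [np.float64(0.7), 477, 30, 119], [np.float64(0.8), 474, 37, 111], [np.float64(0.9), 472, 45, 105], [np.float64(1.0), 470, 54, 99]]
[[np.float64(0.0), 497, 1, 186], [np.float64(0.1), 494, 1, 175], [np.float64(0.2), 490, 3, 164], [np.float64(0.3), 487, 6, 154], [np.float64(0.4), 484, 9, 144], [np.float64(0.5), 481, 14, 134], [np.float64(0.6), 478, 20, 125], [np.float64(0.7), 475, 27, 117], [np.float64(0.8), 472, 34, 109], [np.float64(0.9), 470, 43, 102], [np.float64(1.0), 468, 52, 96]]
t 3.27 pos [492.2   3.1 220.6] rpy [-3.14   0.011  0.021] F [-0.7 -0.1 -0.4] grip 0.002 q [-0.13  0.19  1.69 -0.    1.27 -0.15]
(np.float64(497.59879863587736), np.float64(3.0256104661027905), np.float64(191.58048572423473)) [0.029 0.001 0.145] spin -0.009
(np.float64(491.07799916227674), np.float64(5.024409814319682), np.float64(170.58331848362658)) [-0.003 -0.009  0.25 ] spin -0.009
(np.float64(484.6861778578149), np.float64(11.326919583767477), np.float64(150.18404097460348)) [-0.033 -0.041  0.352] spin -0.009
(np.float64(478.6781564673423), np.float64(21.68187859865796), np.float64(131.19590801780754)) [-0.061 -0.094  0.448] spin -0.009
(np.float64(473.2934558442892), np.float64(35.6764673200303), np.float64(114.37591655370763)) [-0.085 -0.164  0.532] spin -0.009
```

View pics/d.png

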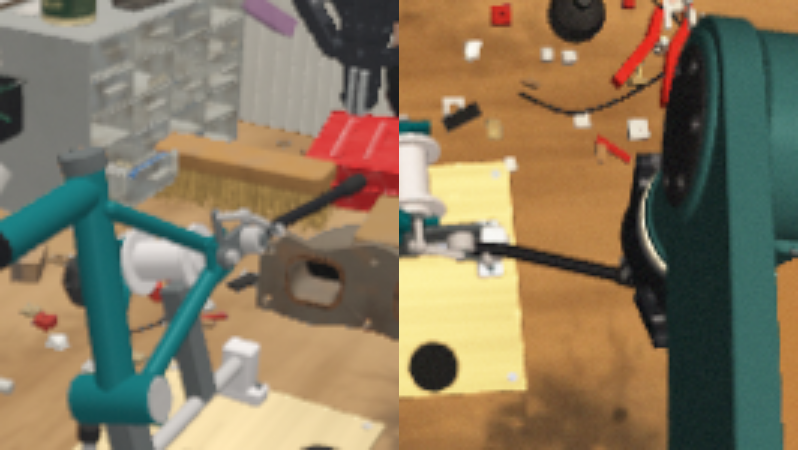

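>>> servo_tool([
  {"fingers": 1, "dx": 0.025, "dy": 0, "dz": 0.1, "spin": 0},
  {"fingers": 1, "dx": 0.025, "dy": 0, "dz": 0.145, "spin": 0},
  {"fingers": 1, "dx": 0.01, "dy": 0, "dz": 0.18, "spin": 0},
  {"fingers": 1, "dx": 0.005, "dy": 0, "dz": 0.21, "spin": 0},
  {"fingers": 1, "dx": 0, "dy": -0.01, "dz": 0.25, "spin": 0},
  {"fingers": 1, "dx": 0, "dy": -0.01, "dz": 0.25, "spin": 0},
])

```text
time_s: 3.87
eef_pos: [495.1, 6.6, 175.6]
eef_rot: [-3.141, 0.002, 0.025]
contact_force: [-0.6, -0.2, -0.6]
grip_width: 0.0
```

Run:
```python
from h import *
from workcell import imaging
st=np.load("st.npy")
mv(*[tuple((world(st,frame(leg(110,sw),.3))[0]+[0,0,6*np.cos(sw)]).round()) for sw in (.3,.4,.5,.6,.7,.8)])
o=[]
for n in("side","top"):
  s=imaging.snapshot(n); pickle.dump(s,open(n+"b.pkl","wb"))
  x,y=(240,120) if n=="side" else (280,170)
  o.append(cv2.resize(s["img"][y:y+150,x:x+133,::-1],(399,450)))
cv2.imwrite("pics/e.png",np.hstack(o))
```

```text
t 3.87 pos [495.1   6.6 175.6] rpy [-3.141e+00  2.000e-03  2.500e-02] F [-0.6 -0.2 -0.6] grip 0.0 q [-0.13  0.23  1.76  0.    1.16 -0.15]
(np.float64(488.0), np.float64(8.0), np.float64(160.0)) [-0.035 -0.008  0.078] spin -0.005
(np.float64(485.0), np.float64(11.0), np.float64(150.0)) [-0.05  -0.023  0.128] spin -0.005
(np.float64(482.0), np.float64(16.0), np.float64(140.0)) [-0.064 -0.049  0.178] spin -0.005
(np.float64(479.0), np.float64(22.0), np.float64(131.0)) [-0.078 -0.079  0.223] spin -0.005
(np.float64(476.0), np.float64(28.0), np.float64(122.0)) [-0.092 -0.109  0.268] spin -0.005
(np.float64(473.0), np.float64(36.0), np.float64(114.0)) [-0.106 -0.15   0.308] spin -0.005
```

View pics/e.png

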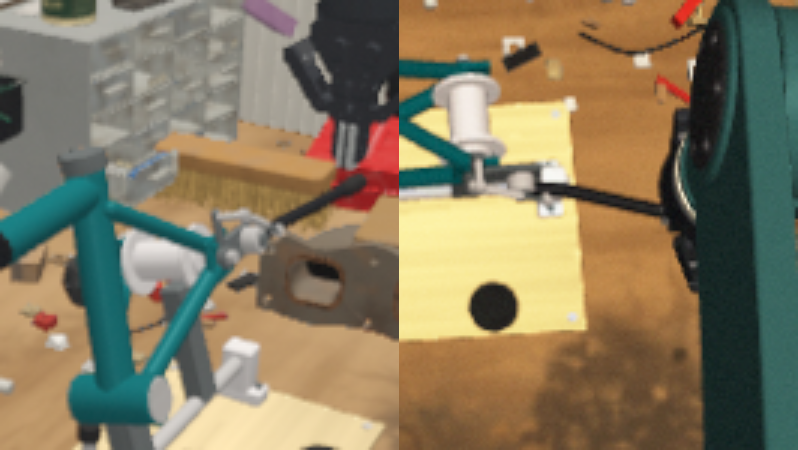

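Run:
```python
from h import *
S={n:pickle.load(open(n+"b.pkl","rb")) for n in("side","top")}
st=np.load("st.npy")
def c(P): return ((proj(S["side"],P)-[240,120]+.5)*3).round(0).tolist()
print("tcp crop",c([[495,7,176],[495,7,186],[495,7,196]]))
print("leg",[c(world(st,frame(leg(d,0),.3))) for d in(60,100,110,135)])
```

```text
tcp crop [[342.0, 205.0], [343.0, 194.0], [344.0, 183.0]]
leg [[[303.0, 213.0]], [[334.0, 196.0]], [[342.0, 192.0]], [[360.0, 182.0]]]
```

Run:
```python
from h import *
S={n:pickle.load(open(n+"b.pkl","rb")) for n in("side","top")}
s=S["side"];x,y,k=305,95,7
im=cv2.resize(s["img"][y:y+110,x:x+100,::-1],None,fx=k*1.0,fy=5.4,interpolation=cv2.INTER_CUBIC)
for z in(176,195,249,300):
    u=proj(s,[495,7,z])[0]-[x,y]+.5; cv2.drawMarker(im,(int(u[0]*k),int(u[1]*5.4)),(0,0,255),0,14,2)
cv2.imwrite("pics/f.png",im)
```

```text
(no output)
```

View pics/f.png

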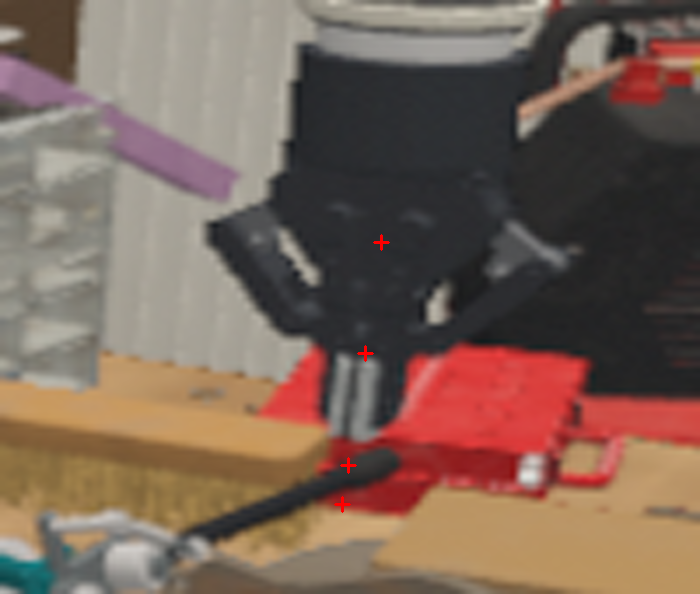

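Run:
```python
from h import *
from workcell import r
S={n:pickle.load(open(n+"b.pkl","rb")) for n in("side","top")}
for z in(176,190,207): print(z,onz(S["side"],(356.4,176.5),z).round(0))
for z in(176,250,300,350): print(z,proj(S["top"],[495,7,z]).round(0), 'left edge y',onz(S["top"],(371,238),z).round(0))
o=r.observe();print(o["eef_pos"],o["eef_rot"])
im=S["top"]["img"][120:320,330:510,::-1]
cv2.imwrite("pics/g.png",cv2.resize(im,None,fx=3,fy=3,interpolation=cv2.INTER_CUBIC))
```

```text
176 [518. -72. 176.]
190 [506. -37. 190.]
207 [491.   6. 207.]
176 [[368. 243.]] left edge y [506.  -1. 176.]
250 [[375. 239.]] left edge y [497.  15. 250.]
300 [[380. 235.]] left edge y [490.  26. 300.]
350 [[386. 232.]] left edge y [484.  36. 350.]
[496.10600321   6.53312844 176.59396258] [-3.14149873e+00  9.11534274e-05  2.56216714e-02]
```

View pics/g.png

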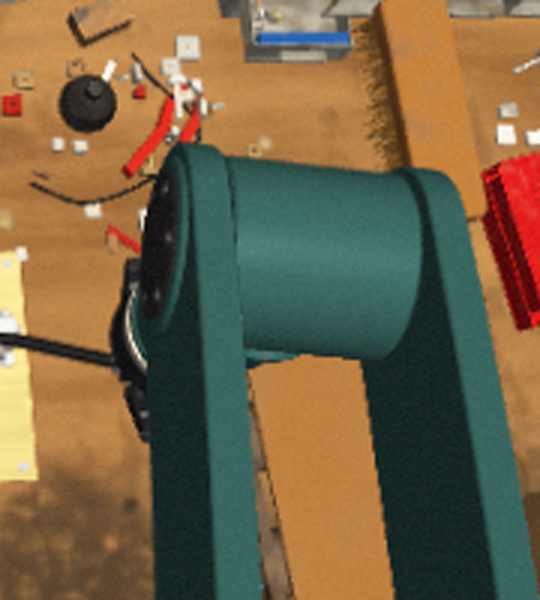

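>>> servo_tool([
  {"fingers": 1, "dx": 0, "dy": 0, "dz": 0.03, "spin": 0},
  {"fingers": 1, "dx": 0, "dy": 0, "dz": 0.06, "spin": 0},
  {"fingers": 1, "dx": 0, "dy": 0, "dz": 0.06, "spin": 0},
])

```text
time_s: 4.22
eef_pos: [495.6, 6.6, 163.4]
eef_rot: [-3.141, 0.002, 0.026]
contact_force: [0.1, 0.6, -0.0]
grip_width: 0.0
```

```bash
cat > look.py <<'E'
from h import *
from workcell import imaging
# leg direction from the dark pixels that changed w.r.t. initial; prints blobs
S0={n:pickle.load(open(n+".pkl","rb")) for n in("side","top")}
for n in("side","top"):
    s=imaging.snapshot(n); pickle.dump(s,open(n+"b.pkl","wb"))
s=pickle.load(open("sideb.pkl","rb")); a=s["img"].astype(int)
d=(np.abs(a-S0["side"]["img"]).max(2)>60).astype(np.uint8)
m,l,stt,c=cv2.connectedComponentsWithStats(d)
for i in range(1,m):
    if stt[i,4]>25 and stt[i,0]<400: print("diff blob",stt[i].tolist(),c[i].round(0))
E
python3 look.py; python3 -c "
from h import *
mv()"
```

```text
diff blob [340, 0, 120, 102, 5203] [378.  38.]
diff blob [334, 108, 46, 73, 1765] [357. 140.]
t 4.32 pos [496.    6.5 164.1] rpy [-3.141e+00  1.000e-03  2.600e-02] F [ 0.7  0.  -0.3] grip 0.001 q [-0.13  0.25  1.77  0.    1.13 -0.15]
```

>>> servo_tool([
  {"fingers": 1, "dx": 0, "dy": 0, "dz": 0.03, "spin": 0},
  {"fingers": 1, "dx": 0, "dy": 0, "dz": 0.05, "spin": 0},
  {"fingers": 1, "dx": 0, "dy": 0, "dz": 0.05, "spin": 0},
])

```text
time_s: 4.57
eef_pos: [496.0, 6.5, 153.7]
eef_rot: [-3.141, 0.001, 0.026]
contact_force: [0.6, 0.6, 0.8]
grip_width: 0.002
```

```bash
python3 look.py; python3 -c "
from h import *
mv()"
```

```text
diff blob [340, 0, 126, 108, 5703] [380.  39.]
diff blob [334, 112, 45, 77, 1734] [356. 144.]
t 4.67 pos [496.4   6.5 154.3] rpy [-3.141  0.     0.026] F [-1.  0.  1.] grip 0.001 q [-0.13  0.26  1.78  0.    1.1  -0.15]
```

Run:
```python
from h import *
s=pickle.load(open("sideb.pkl","rb"));s0=pickle.load(open("side.pkl","rb"));x,y=305,150
f=lambda s:cv2.resize(s["img"][y:y+60,x:x+80,::-1],None,fx=5,fy=5,interpolation=cv2.INTER_CUBIC)
cv2.imwrite("pics/h.png",np.hstack([f(s0),f(s)]))
```

```text
(no output)
```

View pics/h.png

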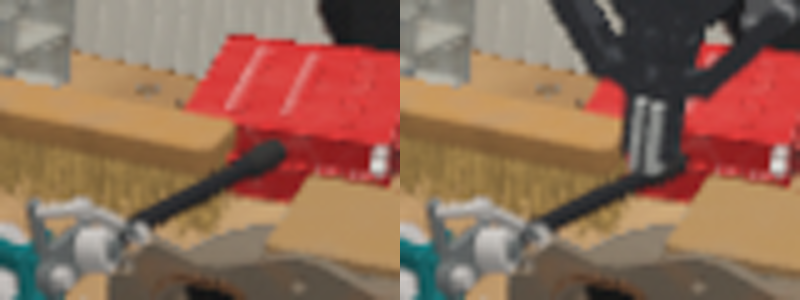

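>>> servo_tool([
  {"fingers": 1, "dx": -0.02, "dy": 0, "dz": 0.04, "spin": 0},
  {"fingers": 1, "dx": -0.03, "dy": 0, "dz": 0.08, "spin": 0},
  {"fingers": 1, "dx": -0.035, "dy": -0.01, "dz": 0.12, "spin": 0},
  {"fingers": 1, "dx": -0.05, "dy": -0.025, "dz": 0.17, "spin": 0},
  {"fingers": 1, "dx": -0.05, "dy": -0.025, "dz": 0.17, "spin": 0},
])

```text
time_s: 5.08
eef_pos: [483.2, 11.7, 118.0]
eef_rot: [-3.141, 0.005, 0.026]
contact_force: [-0.7, -0.9, 1.1]
grip_width: 0.0
```

Run:
```python
from h import *
from workcell import imaging
s=imaging.snapshot("side"); pickle.dump(s,open("sideb.pkl","wb")); s0=pickle.load(open("side.pkl","rb"))
st=np.load("st.npy")
# frame still: compare seat tube region; leg hypothesis: darkness along the projected leg
a=s["img"]; print("frame diff",np.abs(a[160:270,230:300].astype(int)-s0["img"][160:270,230:300]).mean().round(1))
g=a.max(2)
for sw in np.arange(0,1.75,.1):
    P=[frame(leg(d,sw),.3)[0] for d in np.arange(30,95,5)]; u=proj(s,world(st,P)).round().astype(int)
    print(round(sw,1),np.mean(g[u[:,1],u[:,0]]<75).round(2),end=" | ")
print();mv()
```

```text
frame diff 2.8
0.0 0.0 | 0.1 0.0 | 0.2 0.0 | 0.3 0.0 | 0.4 0.85 | 0.5 0.23 | 0.6 0.31 | 0.7 0.46 | 0.8 0.0 | 0.9 0.0 | 1.0 0.0 | 1.1 0.0 | 1.2 0.0 | 1.3 0.0 | 1.4 0.0 | 1.5 0.0 | 1.6 0.0 | 1.7 0.0 | 
t 5.13 pos [484.1  11.4 118.9] rpy [-3.141  0.004  0.026] F [-1.6 -1.   2.4] grip -0.0 q [-0.12  0.29  1.84 -0.    1.01 -0.14]
```

>>> servo_tool([
  {"fingers": 1, "dx": -0.012, "dy": -0.023, "dz": 0.045, "spin": 0},
  {"fingers": 1, "dx": -0.027, "dy": -0.05, "dz": 0.09, "spin": 0},
  {"fingers": 1, "dx": -0.04, "dy": -0.085, "dz": 0.135, "spin": 0},
  {"fingers": 1, "dx": -0.055, "dy": -0.125, "dz": 0.175, "spin": 0},
  {"fingers": 1, "dx": -0.055, "dy": -0.125, "dz": 0.175, "spin": 0},
  {"fingers": 1, "dx": -0.055, "dy": -0.125, "dz": 0.175, "spin": 0},
])

```text
time_s: 5.63
eef_pos: [473.5, 36.7, 84.7]
eef_rot: [-3.141, 0.002, 0.027]
contact_force: [0.2, -0.1, 0.2]
grip_width: -0.001
```

Run:
```python
from h import *
from workcell import imaging
s=imaging.snapshot("side"); pickle.dump(s,open("sideb.pkl","wb")); s0=pickle.load(open("side.pkl","rb"))
st=np.load("st.npy")
a=s["img"]; print("frame diff",np.abs(a[160:270,230:300].astype(int)-s0["img"][160:270,230:300]).mean().round(1))
g=a.max(2)
for sw in np.arange(0,1.85,.1):
    P=[frame(leg(d,sw),.3)[0] for d in np.arange(30,95,5)]; u=proj(s,world(st,P)).round().astype(int)
    print(round(sw,1),np.mean(g[u[:,1],u[:,0]]<75).round(2),end=" | ")
print();mv((480,-10,250))
```

```text
frame diff 3.2
0.0 0.38 | 0.1 0.46 | 0.2 0.31 | 0.3 0.15 | 0.4 0.0 | 0.5 0.0 | 0.6 0.31 | 0.7 0.46 | 0.8 0.0 | 0.9 0.0 | 1.0 0.0 | 1.1 0.0 | 1.2 0.0 | 1.3 0.0 | 1.4 0.0 | 1.5 0.0 | 1.6 0.15 | 1.7 1.0 | 1.8 1.0 | 
t 5.68 pos [474.4  36.3  85.2] rpy [-3.142  0.     0.027] F [-0.3  0.1 -0. ] grip -0.002 q [-0.07  0.32  1.9   0.    0.92 -0.1 ]
(480, -10, 250) [ 0.022  0.232 -0.824] spin -0.003
```

>>> servo_tool([
  {"fingers": 1, "dx": 0, "dy": 0.1, "dz": -0.25, "spin": 0},
  {"fingers": 1, "dx": 0, "dy": 0.1, "dz": -1, "spin": 0},
  {"fingers": 1, "dx": 0, "dy": 0.1, "dz": -1, "spin": 0},
  {"fingers": 1, "dx": 0, "dy": 0.1, "dz": -1, "spin": 0},
  {"fingers": 1, "dx": 0, "dy": 0.1, "dz": -1, "spin": 0},
  {"fingers": 1, "dx": 0, "dy": 0.1, "dz": -1, "spin": 0},
  {"fingers": 1, "dx": 0, "dy": 0.1, "dz": -1, "spin": 0},
])

```text
time_s: 6.27
eef_pos: [477.3, 15.4, 288.5]
eef_rot: [3.141, -0.007, 0.025]
contact_force: [-0.6, 0.5, -0.6]
grip_width: 0.001
```

>>> servo_tool([
  {"fingers": 1, "dx": 0, "dy": 0, "dz": -0.4, "spin": 0},
  {"fingers": 0.5, "dx": 0, "dy": 0, "dz": -0.4, "spin": 0},
  {"fingers": 0, "dx": 0.5, "dy": -0.9, "dz": -0.4, "spin": 0},
  {"fingers": 0, "dx": 0.5, "dy": -0.9, "dz": -0.4, "spin": 0},
  {"fingers": 0, "dx": 0.5, "dy": -0.9, "dz": -0.4, "spin": 0},
  {"fingers": 0, "dx": 0.5, "dy": -0.9, "dz": -0.4, "spin": 0},
  {"fingers": 0, "dx": 0.5, "dy": -0.9, "dz": -0.4, "spin": 0},
  {"fingers": 0, "dx": 0.5, "dy": -0.9, "dz": -0.4, "spin": 0},
  {"fingers": 0, "dx": 0.5, "dy": -0.9, "dz": -0.4, "spin": 0},
])

```text
time_s: 7.02
eef_pos: [570.1, 199.8, 362.7]
eef_rot: [3.141, 0.004, 0.028]
contact_force: [0.1, -1.0, -0.6]
grip_width: 0.999
```

```bash
python3 -c "
from h import *
mv((598,301,320),(598,301,240))"
```

```text
t 7.02 pos [570.1 199.8 362.7] rpy [3.141 0.004 0.028] F [ 0.1 -1.  -0.6] grip 0.999 q [0.22 0.27 1.24 0.   1.64 0.19]
(598, 301, 320) [ 0.155 -0.502  0.212] spin -0.001
(598, 301, 240) [ 0.156 -0.502  0.612] spin -0.001
```

>>> servo_tool([
  {"fingers": 0, "dx": 0.155, "dy": -0.5, "dz": 0, "spin": 0},
  {"fingers": 0, "dx": 0.155, "dy": -0.5, "dz": 0, "spin": 0},
  {"fingers": 0, "dx": 0.155, "dy": -0.5, "dz": 0.2, "spin": 0},
  {"fingers": 0, "dx": 0.155, "dy": -0.5, "dz": 0.4, "spin": 0},
  {"fingers": 0, "dx": 0.155, "dy": -0.5, "dz": 0.6, "spin": 0},
  {"fingers": 0, "dx": 0.155, "dy": -0.5, "dz": 0.6, "spin": 0},
  {"fingers": 0, "dx": 0.155, "dy": -0.5, "dz": 0.6, "spin": 0},
])

```text
time_s: 7.6
eef_pos: [596.3, 296.9, 242.9]
eef_rot: [3.139, 0.007, 0.025]
contact_force: [0.2, 0.5, 1.3]
grip_width: 1.003
```

Run:
```python
from h import *
from workcell import imaging
mv((598,301,190))
o=[]
for n,(x,y) in(("side",(190,110)),("top",(170,120))):
  s=imaging.snapshot(n); pickle.dump(s,open(n+"b.pkl","wb"))
  im=cv2.resize(s["img"][y:y+150,x:x+133,::-1],(399,450),interpolation=cv2.INTER_CUBIC)
  for z in(240,270,283):
    u=(proj(s,[598,301,z])[0]-[x,y]+.5)*3; cv2.drawMarker(im,(int(u[0]),int(u[1])),(0,0,255),0,8,1)
  o.append(im)
cv2.imwrite("pics/i.png",np.hstack(o))
```

```text
t 7.6 pos [596.3 296.9 242.9] rpy [3.139 0.007 0.025] F [0.2 0.5 1.3] grip 1.003 q [ 0.36  0.43  1.29 -0.    1.44  0.33]
(598, 301, 190) [ 0.011 -0.021  0.264] spin -0.005
```

View pics/i.png

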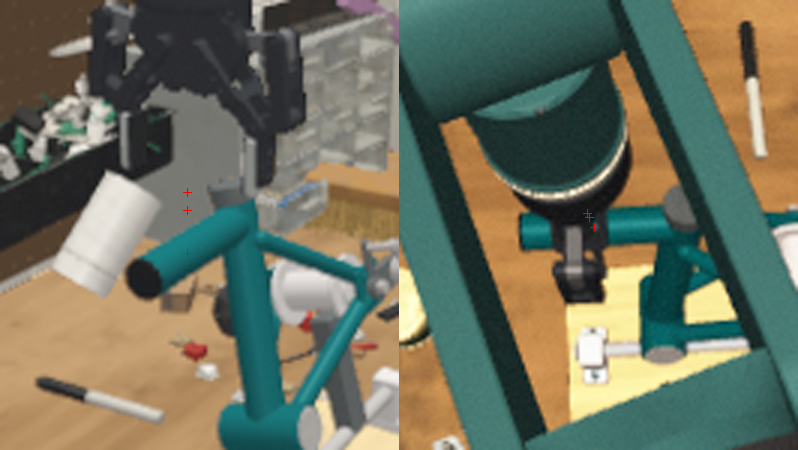

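>>> servo_tool([
  {"fingers": 0, "dx": 0.01, "dy": -0.02, "dz": 0.08, "spin": 0},
  {"fingers": 0, "dx": 0.01, "dy": -0.02, "dz": 0.16, "spin": 0},
  {"fingers": 0, "dx": 0.01, "dy": -0.02, "dz": 0.24, "spin": 0},
  {"fingers": 0, "dx": 0.01, "dy": -0.02, "dz": 0.27, "spin": 0},
  {"fingers": 0, "dx": 0.01, "dy": -0.02, "dz": 0.27, "spin": 0},
  {"fingers": 0, "dx": 0.01, "dy": -0.02, "dz": 0.27, "spin": 0},
])

```text
time_s: 8.2
eef_pos: [602.1, 303.4, 193.9]
eef_rot: [-3.14, -0.003, 0.025]
contact_force: [-0.4, 0.0, 0.2]
grip_width: 1.002
```

Run:
```python
from h import *
from workcell import imaging
mv((598,301,188))
o=[]
for n,(x,y) in(("side",(190,130)),):
  s=imaging.snapshot(n); s0=pickle.load(open("side.pkl","rb"))
  cv2.imwrite("pics/j.png",cv2.resize(s["img"][y:y+110,x:x+150,::-1],None,fx=5,fy=5,interpolation=cv2.INTER_CUBIC))
  a=np.abs(s["img"].astype(int)-s0["img"]).max(2)[215:275,265:300]; print("seat/BB diff",a.mean())
```

```text
t 8.2 pos [602.1 303.4 193.9] rpy [-3.14e+00 -3.00e-03  2.50e-02] F [-0.4  0.   0.2] grip 1.002 q [0.36 0.47 1.34 0.   1.33 0.34]
(598, 301, 188) [-0.021  0.011  0.029] spin -0.005
seat/BB diff 2.6933333333333334
```

>>> servo_tool([
  {"fingers": 0, "dx": -0.02, "dy": 0.01, "dz": 0.025, "spin": 0},
  {"fingers": 0, "dx": -0.02, "dy": 0.01, "dz": 0.025, "spin": 0},
  {"fingers": 1, "dx": -0.02, "dy": 0.01, "dz": 0.025, "spin": 0},
  {"fingers": 1, "dx": -0.02, "dy": 0.01, "dz": 0.025, "spin": 0},
  {"fingers": 1, "dx": -0.02, "dy": 0.01, "dz": 0.025, "spin": 0},
  {"fingers": 1, "dx": -0.02, "dy": 0.01, "dz": 0.025, "spin": 0},
  {"fingers": 1, "dx": -0.02, "dy": 0.01, "dz": 0.025, "spin": 0},
  {"fingers": 1, "dx": -0.02, "dy": 0.01, "dz": 0.025, "spin": 0},
  {"fingers": 1, "dx": -0.02, "dy": 0.01, "dz": 0.025, "spin": 0},
  {"fingers": 1, "dx": -0.02, "dy": 0.01, "dz": 0.025, "spin": 0},
])

```text
time_s: 9.08
eef_pos: [597.5, 301.3, 186.9]
eef_rot: [-3.141, -0.001, 0.026]
contact_force: [2.0, 0.0, 1.6]
grip_width: 0.305
```

Run:
```python
from h import *
from workcell import imaging
st=np.load("st.npy")
o=[]
for n,(x,y) in(("side",(190,110)),("top",(170,120))):
  s=imaging.snapshot(n)
  o.append(cv2.resize(s["img"][y:y+150,x:x+133,::-1],(399,450),interpolation=cv2.INTER_CUBIC))
cv2.imwrite("pics/k.png",np.hstack(o))
G=lambda l:world(st,frame([100,0,205],l))[0]
mv()
for l in(.25,.2,.15,.1,.05,0): print(l,((G(l)-G(.3))).round(1))
```

```text
t 9.18 pos [597.4 301.3 186.8] rpy [-3.141e+00 -1.000e-03  2.600e-02] F [ 1.9 -0.2  2. ] grip 0.311 q [ 0.36  0.46  1.36 -0.    1.31  0.34]
0.25 [-9.9 -0.3  2.8]
0.2 [-19.8  -0.6   5.1]
0.15 [-29.9  -0.9   6.9]
0.1 [-40.1  -1.2   8.1]
0.05 [-50.3  -1.5   8.9]
0 [-60.6  -1.8   9.2]
```

View pics/k.png

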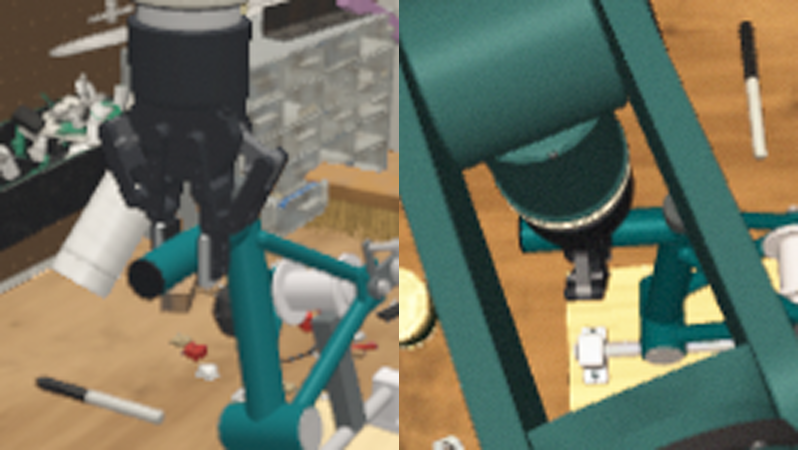

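>>> servo_tool([
  {"fingers": 1, "dx": -0.025, "dy": 0, "dz": -0.008, "spin": 0},
  {"fingers": 1, "dx": -0.05, "dy": 0, "dz": -0.014, "spin": 0},
  {"fingers": 1, "dx": -0.075, "dy": 0, "dz": -0.02, "spin": 0},
  {"fingers": 1, "dx": -0.1, "dy": 0, "dz": -0.026, "spin": 0},
  {"fingers": 1, "dx": -0.125, "dy": 0, "dz": -0.031, "spin": 0},
  {"fingers": 1, "dx": -0.15, "dy": 0, "dz": -0.035, "spin": 0},
  {"fingers": 1, "dx": -0.175, "dy": 0, "dz": -0.038, "spin": 0},
  {"fingers": 1, "dx": -0.2, "dy": 0, "dz": -0.041, "spin": 0},
  {"fingers": 1, "dx": -0.2, "dy": 0, "dz": -0.041, "spin": 0},
])

```text
time_s: 9.93
eef_pos: [558.5, 300.0, 196.9]
eef_rot: [-3.141, -0.006, 0.026]
contact_force: [4.9, -3.5, 5.5]
grip_width: 0.306
```

>>> servo_tool([
  {"fingers": 1, "dx": -0.025, "dy": 0, "dz": -0.002, "spin": 0},
  {"fingers": 1, "dx": -0.05, "dy": 0, "dz": -0.004, "spin": 0},
  {"fingers": 1, "dx": -0.075, "dy": 0, "dz": -0.005, "spin": 0},
  {"fingers": 1, "dx": -0.1, "dy": 0, "dz": -0.005, "spin": 0},
  {"fingers": 1, "dx": -0.103, "dy": 0, "dz": -0.005, "spin": 0},
  {"fingers": 1, "dx": -0.103, "dy": 0, "dz": -0.005, "spin": 0},
  {"fingers": 1, "dx": -0.103, "dy": 0, "dz": -0.005, "spin": 0},
])

```text
time_s: 10.52
eef_pos: [538.5, 299.3, 198.4]
eef_rot: [-3.141, -0.007, 0.026]
contact_force: [3.7, -3.7, 10.3]
grip_width: 0.31
```

Run:
```python
from h import *
from workcell import imaging
st=np.load("st.npy"); mv()
S0={n:pickle.load(open(n+".pkl","rb")) for n in("side","top")}
S={n:imaging.snapshot(n) for n in S0}
pickle.dump(S,open("end.pkl","wb"))
def teal(im):
    h=cv2.cvtColor(im,cv2.COLOR_RGB2HSV); return ((abs(h[...,0].astype(int)-90)<10)&(h[...,1]>130)&(h[...,2]>40)).astype(float)
# chamfer-like score: teal coverage of projected member axes vs lean, side view
def score(s,l):
    M=teal(s["img"])
    P=np.array([[35+0*t,0,t] for t in np.arange(30,200,4)]+[[t,0,205] for t in np.arange(120,148,3)]) 
    u=proj(s,world(st,frame(P,l))).round().astype(int)
    return M[u[:,1],u[:,0]].mean().round(2)
print([(round(l,2),score(S0["side"],l),score(S["side"],l)) for l in np.arange(-.1,.41,.05)])
# tube front cap: centre of black disc near predicted location
for l in(.3,0): print(l,proj(S["side"],world(st,frame([150,0,205],l))).round(1))
for nm,s in(("start",S0["side"]),("end",S["side"])):
    g=(s["img"].max(2)<45).astype(np.uint8); g[:, :215]=0;
    m,lb,q,c=cv2.connectedComponentsWithStats(g)
    print(nm,[(c[i].round(1).tolist(),int(q[i,4])) for i in range(1,m) if 30<q[i,4]<400 and 215<c[i][0]<400 and 150<c[i][1]<300])
```

```text
t 10.52 pos [538.5 299.3 198.4] rpy [-3.141 -0.007  0.026] F [ 3.7 -3.7 10.3] grip 0.31 q [ 0.4   0.38  1.48 -0.    1.28  0.37]
[(np.float64(-0.1), np.float64(0.36), np.float64(0.21)), (np.float64(-0.05), np.float64(0.42), np.float64(0.96)), (np.float64(0.0), np.float64(0.36), np.float64(0.89)), (np.float64(0.05), np.float64(0.23), np.float64(0.66)), (np.float64(0.1), np.float64(0.11), np.float64(0.58)), (np.float64(0.15), np.float64(0.13), np.float64(0.6)), (np.float64(0.2), np.float64(0.43), np.float64(0.57)), (np.float64(0.25), np.float64(0.74), np.float64(0.51)), (np.float64(0.3), np.float64(0.87), np.float64(0.45)), (np.float64(0.35), np.float64(0.87), np.float64(0.42)), (np.float64(0.4), np.float64(0.81), np.float64(0.25))]
0.3 [[237.7 202.5]]
0 [[265.2 205.6]]
start [([237.8, 202.8], 101), ([347.3, 209.9], 37), ([383.1, 216.6], 52)]
end [([265.4, 206.3], 129), ([341.8, 235.9], 129), ([383.1, 216.6], 52)]
```

>>> servo_tool([
  {"fingers": 1, "dx": 0, "dy": 0, "dz": -0.01, "spin": 0},
  {"fingers": 1, "dx": 0, "dy": 0, "dz": -0.01, "spin": 0},
  {"fingers": 1, "dx": 0, "dy": 0, "dz": -0.01, "spin": 0},
  {"fingers": 1, "dx": 0, "dy": 0, "dz": -0.01, "spin": 0},
  {"fingers": 1, "dx": 0, "dy": 0, "dz": -0.01, "spin": 0},
  {"fingers": 1, "dx": 0, "dy": 0, "dz": -0.01, "spin": 0},
])

```text
time_s: 11.12
eef_pos: [537.6, 299.3, 198.5]
eef_rot: [3.141, -0.003, 0.026]
contact_force: [4.7, -2.2, 2.3]
grip_width: 0.306
```

Run:
```python
from h import *
from workcell import imaging,r
st=np.load("st.npy"); mv()
s0=pickle.load(open("side.pkl","rb")); s=imaging.snapshot("side"); g=s["img"].max(2)
for sw in(1.4,1.5,1.6,1.65,1.7,1.75,1.8,1.9):
    u=proj(s,world(st,[frame(leg(d,sw),0)[0] for d in np.arange(25,135,5)])).round().astype(int); print(sw,np.mean(g[u[:,1],u[:,0]]<75).round(2),end=" | ")
c=(s["img"].max(2)<45).astype(np.uint8); c[:,:215]=0
m,lb,q,ce=cv2.connectedComponentsWithStats(c); print([(ce[i].round(1).tolist(),int(q[i,4])) for i in range(1,m) if 60<q[i,4]<400 and 230<ce[i][0]<300 and 150<ce[i][1]<260])
for n,(x,y,w,h) in dict(tin=(175,312,48,52),bolt=(255,335,25,35),spanner=(295,345,65,70),marker=(198,232,50,20)).items():
    print(n,np.abs(s["img"][y:y+h,x:x+w].astype(int)-s0["img"][y:y+h,x:x+w]).mean().round(2))
print(r.observe()["joint_velocities"].round(3))
```

```text
t 11.12 pos [537.6 299.3 198.5] rpy [ 3.141e+00 -3.000e-03  2.600e-02] F [ 4.7 -2.2  2.3] grip 0.306 q [ 0.4   0.38  1.48 -0.    1.29  0.37]
1.4 0.0 | 1.5 0.09 | 1.6 0.27 | 1.65 0.95 | 1.7 1.0 | 1.75 1.0 | 1.8 0.95 | 1.9 0.5 | [([265.6, 206.4], 130)]
tin 3.05
bolt 3.3
spanner 3.05
marker 3.16
[ 0.    -0.    -0.002  0.     0.     0.001]
```

Everything is steady: the frame is upright and gripped, the kickstand is down and the bystanders haven't moved.

```bash
python3 -c "
from workcell import r
print(r.hand_in())"
```

```text
the job is handed in; nothing more can be done
None
```

I swung the kickstand down first, then gripped the top-tube stub, brought the frame upright and handed in at about 11.2 s, still holding it. The hand-in gave no verdict.

**Kickstand:** I pushed the leg down with closed fingers, and it snapped over by itself. In the last side picture it matches a swing of about 1.7.

**Frame:** The tube's front cap is at pixel (265.6, 206.4); upright it should be at (265.2, 205.6). That puts the lean at about 0, clear of both stops and the kickstand foot.

**Grip:** The opening reads 0.306 (about 26 mm, on a 28 mm tube). Force on the tool is about 6 N and the joints are still.

**Bystanders:** The tin, bolt, spanner and marker look unchanged; picture differences around them are at noise level. The frame stayed on its far stop during the push.

**Disagreement:** In the side camera the closed fingertips stood about 30 mm higher than the reported TCP. Contact with the leg confirmed this, so I offset the push and grasp heights to match. I did not find the cause.

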